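Tag the cedar-ball dish and turn it to the hallway

ROBOT

A 6-joint arm with a two-finger parallel gripper is mounted at the origin on the work surface. World frame = base frame: x ahead of the robot, y to its left, z up, the work surface at z = 0. Lengths are in m, angles in rad, forces in N, time in s.
With the tool pointing down it reaches from about 0.275 to 0.975 m from the base axis. Payload 8.4 kg.
Tool frame: the origin (TCP) lies midway between the tips of the shut fingers; the grasp point (between the pads) lies 19 mm behind it (robot.tcp_to_grasp is the z of the grasp point in the tool frame, in m); z points along the fingers, y is the direction in which the jaws open and shut (so a half turn about z gives the same grasp; the last joint's range is limited). The gripper opens to 92 mm and grips with 3 to 60 N. Pads are 20 mm wide; open, the fingers measure 128 mm over their backs; the gripper's body (75 mm by 189 mm) begins 69 mm behind the grasp point.
Start: joints at [-1.307, 0.353, 1.633, -0, 1.155, -0.002], TCP at [0.164, -0.603, 0.215] pointing down, gripper open.
Joint ranges: [-2.63, 2.63], [-0.92, 2.1], [0.06, 2.66], [-1.3, 4.44], [0, 2.69], [-3.02, 3.02]. Speed limits (rad/s): [2.22, 2.22, 2.79, 3.14, 3.14, 3.14].

INTERFACE

Orientations are given as [roll, pitch, yaw] about the fixed x, y, z axes, in that order (R = Rz(yaw) Ry(pitch) Rx(roll)).
In Python, from plant import robot gives the robot as it stands.
- The arm moves only by the tool play_rows, never from a script. Its argument "rows" is a list of rows, each a list of 2 entries, a list of its own where there are three numbers: the shift along the tool's x, y, z in cm, then the turn, a rotation vector about the tool's x, y, z in degrees. A call has 1 to 20 rows; each row shifts and turns the commanded pose from where the row before left it, along the tool's axes as they then stand; what a row does not reach is not made up. A row lasts 1/10 s, in which the tool goes at most 50 mm and 8.59 degrees, less where a joint would pass 70% of its speed; a pose out of reach is approached as far as the arm can. A call is refused whole if a number of a shift passes 5 or a number of a turn 8.59, either way. A call with a gripper value outside its range is refused whole. "fingers" is the closure in counts, from 0 (fully open) to 255 (shut), set as the call begins (left out, the last holds). The fingers move at their own pace and stop on an object; the grip force is fixed at half the most. Time passes only in rows, so rows that do not move let the fingers close. It gives the time, the measured TCP pose, the force and the opening at its end, in the units of the state.
- robot.get_state(): the state, without advancing time (a new reading comes with each control period).
- robot.grab_frame(name): name is "scene" or "top" or "wrist"; returns a dict with "image" (400x640x3 uint8, red, green, blue), "depth" (400x640 float32, m along the optical axis (not along the pixel's ray), 0 where there is no reading), "intrinsics" (3x3 intrinsics, pixels), "D" ([k1, k2, p1, p2, k3] as OpenCV has them; the pictures are not rectified), "origin" and "attitude" of the camera in the world. Camera axes: x right, y down, z forward; pixel columns grow to the right and rows downward; lengths in m; the calibration is good to about 2 mm. A picture is of the moment at which its call begins.
- robot.job_done(): hands the job in, once; it reports no verdict.
The state is a dict: "time_s": time; "joints": joint angles; "joint_vel": joint speeds; "joint_torque": joint torques, N m; "tool_pos": TCP position; "eef_rot": TCP orientation; "ft_force": force on the tool from outside, world axes, zero at the start; "torque": the same for the moment, N m; "finger_gap": finger opening in m.
Only numpy, scipy, OpenCV 4.12 (cv2) and the standard library are available. Lean on these libraries where they do the work, as an engineer would, in place of code of your own. Each camera call takes 0.05 s, during which the arm holds its last target. There are 200 camera calls.

TASK

Take the blank bamboo tag out of its wooden rack, slide it fully down into the pocket on the side of the pale blue dish and let go of it. Then lift the dish by its overhead handle straight up, about ten centimetres off its cork mat, and only there turn it exactly a quarter turn anticlockwise (seen from above) from how it stood on the mat, to bring the tag round towards the hallway, and finish still holding it there, level and steady above the mat, tag in place. Throughout, keep the dish level and the loose cedar ball resting in its middle without touching the ball, and leave the tub, brush and scoop where they are.

Things in the scene. Friction and masses are not known exactly. Their poses are not given: they have to be found in the camera images.
- dish: Loose round pale blue ceramic dish, 144 mm across, rim 22 mm high, 420 g; top a shallow 10-degree cone, lowest in the middle. Origin: centre of underside, z up. A bamboo handle spans it along its y: posts 10 (x) by 6 mm at y = +-66 mm carry a bar 12 mm thick (x), 16 mm tall, top 103 mm above the underside. Tag pocket on its +x side, mouth 31 mm up. Starts on the mat, axes as the mat.
- dish_pocket (a point): Centre of the pocket's inner floor, on the dish 88 mm from its centre along +x and 6 mm above its underside; axes as the dish. The pocket is 11 mm (x) by 47 mm (y) inside, 25 mm deep, walls 4 mm, open upward.
- dish_middle (a point): Where the centre of the ball sits when it rests in the middle of the dish: on the dish's axis, 23 mm above its underside.
- dish_grip (a point): Centre of the dish's overhead handle bar, 95 mm above the underside; the bar runs along the dish's y and is pinched across its 12 mm along x. Axes as the dish.
- ball: Loose cedar ball, 30 mm diameter, 16 g, lying in the middle of the dish. Origin at its centre.
- tag: Loose blank bamboo tag, a plate 8 mm thick (its x), 44 mm wide (y), 80 mm tall (z), 30 g, both faces alike. Origin at the centre of its lower edge. Starts upright in the rack, its upper 55 mm standing free.
- rack: Fixed wooden block 70 by 90 by 35 mm with an 11 by 47 mm slot, 25 mm deep, holding the tag upright; origin at the centre of its underside, tag and rack axes alike at the start (tag's lower edge 10 mm above this origin).
- mat: Fixed square cork mat, 210 mm, 4 mm thick, under the dish; origin at the centre of its underside, z up. The dish's start yaw is the mat's yaw (pocket over the mat's +x side). The pocket must finally lie towards the mat's +y.
- tub: Bystander: closed white tub, 92 mm across, 94 mm tall, button in its lid; origin at the centre of its underside.
- brush: Bystander: bamboo-handled mini brush lying flat, 170 mm long along its x.
- scoop: Bystander: black slotted sifting scoop lying flat, 105 by 100 mm pan, 30 mm high, with a handle to 185 mm along its +x; origin under the pan's centre.
Not all that is in view belongs to the job. Leave any pink look-alike of the dish alone.

How it is judged:
On the way, in this order (a step that is already met when the one before it is completed fails the run):
1. the tag is fully down in the dish's pocket and let go, the dish still on its mat with the ball in its middle (horizontal distance between tag and dish_pocket below 0.006 m and z of tag in the frame of dish_pocket below 0.004 m and angle between the z axis of tag and the z axis of dish, either way round below 0.12 rad and distance between ball and dish_middle below 0.01 m and contact force between tag and the fingers below 0.1 N and horizontal distance between dish and mat below 0.03 m and z of dish in the frame of mat below 0.008 m), for 0.2 s.
2. the dish is lifted at least 40 mm straight up off its mat, not yet turned, level, ball in the middle (horizontal distance between tag and dish_pocket below 0.006 m and z of tag in the frame of dish_pocket below 0.004 m and angle between the z axis of tag and the z axis of dish, either way round below 0.12 rad and contact force between dish and the fingers above 1 N and contact force between dish and mat below 0.1 N and distance between ball and dish_middle below 0.01 m and angle between dish's own z axis and vertical below 0.1 rad and z of dish in the frame of mat above 0.044 m and angle between the x axis of dish and the x axis of mat, either way round below 0.25 rad), for 0.1 s.
3. the dish is turned a quarter turn anticlockwise in the air, level, ball in the middle (horizontal distance between tag and dish_pocket below 0.006 m and z of tag in the frame of dish_pocket below 0.004 m and angle between the z axis of tag and the z axis of dish, either way round below 0.12 rad and contact force between dish and the fingers above 1 N and contact force between dish and mat below 0.1 N and angle between the x axis of dish and the y axis of mat, either way round below 0.15 rad and y of dish_pocket in the frame of mat above 0.03 m and distance between ball and dish_middle below 0.01 m and angle between dish's own z axis and vertical below 0.1 rad), for 0.2 s.
At the end, for the whole second after the job is handed in: Fingers hold the dish 50 to 170 mm above the mat, centred over it within 50 mm, turned 90 degrees anticlockwise (within 0.15 rad), tilt under 0.10 rad, at rest; ball within 10 mm of the middle; tag upright in the pocket, within 4 mm of its floor (all of step 3 and horizontal distance between dish and mat below 0.05 m and z of dish in the frame of mat between 0.05 and 0.17 m and linear speed of dish below 0.03 m/s and angular speed of dish below 0.2 rad/s); the arm keeps its last pose, push and grip.
It fails at once if the ball strays more than 22 mm from the middle of the dish (distance between ball and dish_middle above 0.022 m).
It fails at once if the ball is touched by the robot (contact force between ball and the fingers above 0.3 N or contact force between ball and the arm above 0.3 N).
It fails at once if the dish is tipped more than 0.2 rad (angle between dish's own z axis and vertical above 0.2 rad).
It fails at once if the dish is turned (over 0.4 rad) while still standing on its mat (z of dish in the frame of mat below 0.02 m and angle between the x axis of dish and the x axis of mat, either way round above 0.4 rad).
It fails at once if the tub, brush or scoop is shifted more than 30 mm (distance of any of tub, brush, scoop from where it was at the start of the episode above 0.03 m).
It also fails if it takes over 64 s, if anything falls off the work surface, if the arm or the gripper's body presses on something with over 40 N, if the wrist force passes 120 N, or if a joint passes its speed limit or range.

## Working session

There is one attempt and no reset: what is moved stays moved. The work goes in short steps, Python scripts to look and compute and a tool call to move; the robot and the scene stay as the last step left them, time stands still between calls to the robot, and variables do not carry over. Pictures are saved under pics/ and viewed, about 8 in all and at most 12, crops included, and the job is handed in when it is done.

Besides the shell and the picture viewer there is one more tool, called after "Emit:" by a JSON object that holds its "op" and its "data". play_rows: Moves the arm, as the interface text tells. Its arguments: {"type":"object","properties":{"rows":{"type":"array"},"fingers":{"type":"number"}},"required":["rows"]}

```bash
ls; mkdir -p pics
python3 - <<'E'
from plant import robot
import cv2,numpy as np
np.set_printoptions(precision=4,suppress=True)
s=robot.get_state();print(s, robot.tcp_to_grasp)
for n in("scene","top"):
    f=robot.grab_frame(n);cv2.imwrite(f"pics/{n}0.png",f["image"][:,:,::-1]);np.savez(f"pics/{n}0.npz",**f)
    print(n,f["intrinsics"],f["D"],f["origin"],f["attitude"])
E
```

```text
pics
{'time_s': 0.0, 'joints': array([-1.3074,  0.3536,  1.6341, -0.    ,  1.1552, -0.0024]), 'joint_vel': array([ 0.0019, -0.0013,  0.0007, -0.0008,  0.0024,  0.0006]), 'joint_torque': array([  0.0028, -59.3848, -33.4216,   0.0699,   0.0235,  -0.0001]), 'tool_pos': array([ 0.164 , -0.6026,  0.2139]), 'eef_rot': array([-3.1402,  0.    ,  0.2658]), 'ft_force': array([-0.5596, -0.163 , -0.1592]), 'torque': array([-0.0359, -0.0147, -0.0213]), 'finger_gap': 0.09177917034339393} -0.0187
scene [[433.1175   0.     314.9857]
 [  0.     433.1175 198.0791]
 [  0.       0.       1.    ]] [-0.0788  0.      0.      0.      0.    ] [1.3242 0.3813 1.0913] [-2.3862  0.02    1.9875]
top [[429.2249   0.     317.5459]
 [  0.     429.2249 203.7484]
 [  0.       0.       1.    ]] [-0.091  0.     0.     0.     0.   ] [ 0.3421 -0.0151  1.2909] [-3.0307  0.0063 -1.5535]
```

View pics/scene0.png

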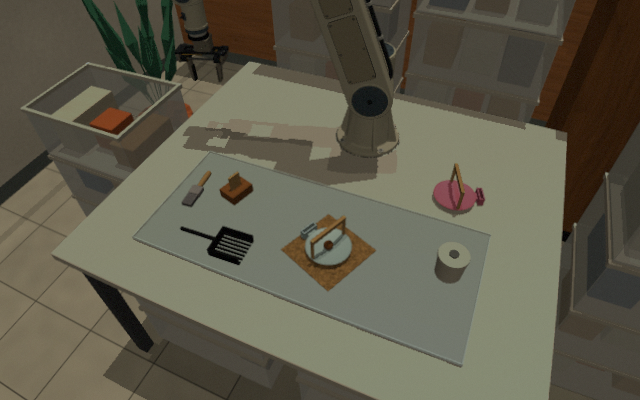

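View pics/top0.png

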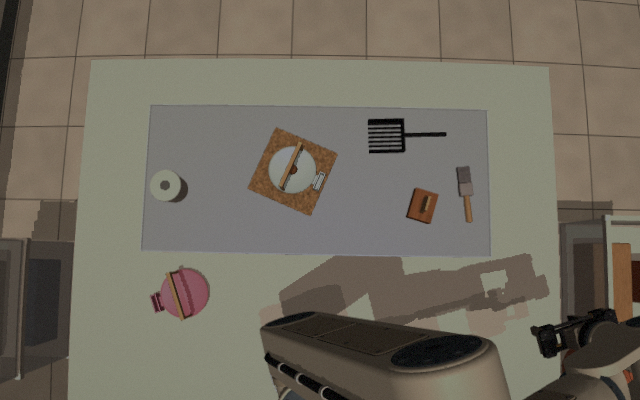

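The top view shows the rack and tag at about (422,205), the dish at (292,170) with its pocket at (319,180), the scoop at (390,135), the brush at (465,190), the tub at (166,186) and the pink decoy at (183,293). The scene view agrees: dish at (328,245), rack at (236,188). I'll measure from the point clouds of both cameras.

```bash
cat > h.py <<'E'
import cv2,numpy as np
from scipy.spatial.transform import Rotation as R
np.set_printoptions(precision=4,suppress=True)
def cloud(f):
    h,w=f["depth"].shape
    u,v=np.meshgrid(np.arange(w),np.arange(h))
    n=cv2.undistortPoints(np.stack([u,v],-1).reshape(-1,1,2).astype(np.float64),f["intrinsics"],f["D"]).reshape(h,w,2)
    d=f["depth"].astype(float)[...,None]
    P=np.concatenate([n*d,d],-1)
    P[f["depth"]==0]=np.nan
    return P@R.from_euler("xyz",f["attitude"]).as_matrix().T+f["origin"]
def rect(p):
    c,s,a=cv2.minAreaRect(np.ascontiguousarray(p[:,:2]*1000,np.float32))
    return np.array(c)/1000,np.array(s),a
E
python3 - <<'E'
from h import *
C={n:cloud(np.load(f"pics/{n}0.npz")) for n in("scene","top")}
c=C["top"]
for n,(u,v) in dict(rack=(422,205),dish=(292,170),pocket=(319,180),scoop=(386,135),brush=(465,190),tub=(166,186),table=(230,230)).items(): print(n,c[v,u])
rk=c[207,417][:2]; ds=c[170,292][:2]
for n,P in C.items():
    P=P.reshape(-1,3);P=P[~np.isnan(P[:,0])]
    near=lambda q,r,a,b:P[(np.hypot(*(P[:,:2]-q).T)<r)&(P[:,2]>a)&(P[:,2]<b)]
    for lab,q,r,a,b in(("rack",rk,.075,.025,.045),("tag",rk,.075,.05,.12),("tagtop",rk,.075,.083,.12),("bar",ds,.1,.092,.13),("mat+",ds,.16,.0025,.2),("tub",c[186,166][:2],.06,.08,.12)):
        p=near(q,r,a,b)
        if len(p)>4: print(n,lab,len(p),*rect(p),"med",np.median(p,0),"zmax",np.percentile(p[:,2],95))
E
```

```text
rack [ 0.4808 -0.3083  0.0568]
dish [0.5792 0.0721 0.0472]
pocket [ 0.5563 -0.0078  0.0138]
scoop [ 0.7029 -0.2124  0.0009]
brush [ 0.5314 -0.4461  0.028 ]
tub [0.5181 0.4264 0.1007]
table [0.4013 0.2578 0.0039]
scene rack 367 [ 0.4828 -0.3115] [73.6442 93.2646] 73.81320190429688 med [ 0.4957 -0.303   0.0376] zmax 0.04190655720459806
scene tag 132 [ 0.4832 -0.3129] [12.9471 47.219 ] 68.4571304321289 med [ 0.4837 -0.3131  0.0753] zmax 0.09332517475497991
scene tagtop 44 [ 0.4821 -0.3133] [11.9296 45.5611] 69.56890106201172 med [ 0.4833 -0.3141  0.0894] zmax 0.09447060586879656
scene bar 250 [0.5852 0.0732] [ 14.474  138.2687] 67.39897918701172 med [0.5891 0.0729 0.1083] zmax 0.11235638646566405
scene mat+ 5943 [0.5795 0.072 ] [317.1132 317.3246] 49.393310546875 med [0.605  0.0847 0.008 ] zmax 0.05628894652119247
scene tub 751 [0.5212 0.4326] [93.717  89.4293] 15.07084846496582 med [0.5261 0.4326 0.0941] zmax 0.09816173441169618
top rack 626 [ 0.4838 -0.3151] [69.6894 91.3868] 72.63651275634766 med [ 0.4812 -0.3095  0.0394] zmax 0.043510273147418344
top tag 99 [ 0.4835 -0.3136] [ 9.1797 43.9452] 73.52262878417969 med [ 0.4826 -0.3114  0.0864] zmax 0.09676946867958083
top tagtop 59 [ 0.4839 -0.3136] [ 8.754  43.3468] 74.80079650878906 med [ 0.4837 -0.3136  0.0928] zmax 0.09701098336302531
top bar 239 [0.5859 0.0741] [ 13.0511 138.9779] 67.2574691772461 med [0.584  0.0737 0.1114] zmax 0.11587004420077245
top mat+ 7815 [0.5795 0.0727] [318.2823 317.7512] 46.209720611572266 med [0.575  0.0712 0.0084] zmax 0.03402328807199055
top tub 782 [0.5219 0.4318] [89.2055 87.5065] 87.96443176269531 med [0.5215 0.4305 0.0949] zmax 0.09973050009504424
```

Emit:
{"op": "play_rows", "data": {"rows": [[[3.2,-1.62,0],[0,0,0]],[[3.2,-1.62,0],[0,0,0]],[[3.2,-1.62,0],[0,0,0]],[[3.2,-1.62,0],[0,0,0]],[[3.2,-1.62,0],[0,0,0]],[[3.2,-1.62,0],[0,0,0]],[[3.2,-1.62,0],[0,0,0]],[[3.2,-1.62,0],[0,0,0]],[[3.2,-1.62,0],[0,0,0]],[[3.2,-1.62,0],[0,0,0]],[[3.2,-1.62,0],[0,0,0]],[[3.2,-1.62,0],[0,0,0]],[[0,0,0],[0,0,8]],[[0,0,0],[0,0,8]],[[0,0,0],[0,0,8]],[[0,0,0],[0,0,8]],[[0,0,0],[0,0,0]],[[0,0,0],[0,0,0]]], "fingers": 120}}

```text
time_s: 1.9
tool_pos: [0.4835, -0.3145, 0.2143]
eef_rot: [-3.141, 0.001, -0.289]
ft_force: [-0.1, 0.2, -0.6]
finger_gap: 0.0486
```

```bash
cat >> h.py <<'E'
def look(name):
    from plant import robot
    s=robot.get_state()
    f=robot.grab_frame("wrist");cv2.imwrite(f"pics/{name}.png",f["image"][:,:,::-1]);np.savez(f"pics/{name}.npz",**f)
    T=R.from_euler("xyz",s["eef_rot"])
    print("t",s["time_s"],"tcp",s["tool_pos"],"rpy deg",np.degrees(s["eef_rot"]),"F",s["ft_force"],"gap",s["finger_gap"])
    print("cam in tool",T.inv().apply(f["origin"]-s["tool_pos"]))
    return cloud(f),f["image"],s,T
def near(P,q,r,a,b):
    P=P.reshape(-1,3);P=P[~np.isnan(P[:,0])]
    return P[(np.hypot(*(P[:,:2]-q).T)<r)&(P[:,2]>a)&(P[:,2]<b)]
E
python3 - <<'E'
from h import *
c,im,s,T=look("w1")
q=np.array([.4835,-.3136])
for lab,r,a,b in(("rack",.075,.025,.045),("tag",.06,.05,.1),("tagtop",.06,.083,.1)):
    p=near(c,q,r,a,b)
    if len(p)>4: print(lab,len(p),*rect(p),np.percentile(p[:,2],[5,50,95]))
E
```

```text
t 1.9 tcp [ 0.4835 -0.3145  0.2143] rpy deg [-179.9909    0.0287  -16.5336] F [-0.1409  0.2252 -0.5656] gap 0.048609859681666756
cam in tool [ 0.0668 -0.0008 -0.1696]
rack 5330 [ 0.4818 -0.3155] [70.2499 90.2569] 73.47025299072266 [0.0372 0.0385 0.0398]
tag 485 [ 0.482  -0.3158] [ 7.4396 43.8927] 73.57862091064453 [0.0726 0.0934 0.0946]
tagtop 443 [ 0.482  -0.3157] [ 7.1531 43.9072] 73.42204284667969 [0.0921 0.0934 0.0946]
```

View pics/w1.png

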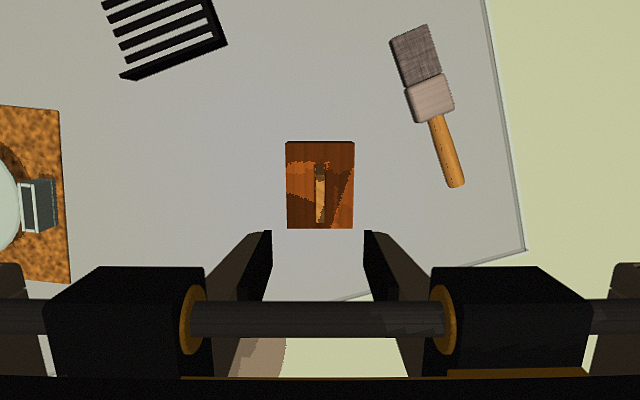

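Emit:
{"op": "play_rows", "data": {"rows": [[[-0.1,0.15,0],[0,0,0]],[[0,0,2],[0,0,0]],[[0,0,2],[0,0,0]],[[0,0,2],[0,0,0]],[[0,0,2],[0,0,0]],[[0,0,2],[0,0,0]],[[0,0,2],[0,0,0]],[[0,0,2],[0,0,0]],[[0,0,1.5],[0,0,0]],[[0,0,0.5],[0,0,0]],[[0,0,0],[0,0,0]]]}}

```text
time_s: 3.05
tool_pos: [0.4819, -0.3156, 0.0541]
eef_rot: [-3.141, 0.001, -0.292]
ft_force: [0.2, 0.3, -1.1]
finger_gap: 0.0489
```

Emit:
{"op": "play_rows", "data": {"rows": [[[0,0,0],[0,0,0]],[[0,0,0],[0,0,0]],[[0,0,0],[0,0,0]],[[0,0,0],[0,0,0]],[[0,0,0],[0,0,0]],[[0,0,0],[0,0,0]],[[0,0,0],[0,0,0]],[[0,0,0],[0,0,0]]], "fingers": 255}}

```text
time_s: 3.85
tool_pos: [0.4824, -0.3158, 0.0548]
eef_rot: [3.142, -0.0, -0.293]
ft_force: [-0.6, -0.6, 3.1]
finger_gap: 0.008
```

Emit:
{"op": "play_rows", "data": {"rows": [[[0,0,-1],[0,0,0]],[[0,0,-1],[0,0,0]],[[0,0,-1.5],[0,0,0]],[[0,0,-1.5],[0,0,0]],[[0,0,-2],[0,0,0]],[[0,0,-2],[0,0,0]],[[0,0,-2],[0,0,0]],[[0,0,-2],[0,0,0]],[[0,0,-2],[0,0,0]]]}}

```text
time_s: 4.75
tool_pos: [0.4823, -0.3158, 0.2069]
eef_rot: [3.141, -0.001, -0.293]
ft_force: [-0.6, -1.1, -0.5]
finger_gap: 0.0076
```

Emit:
{"op": "play_rows", "data": {"rows": [[[-0.73,-3.2,0],[0,0,0]],[[-0.73,-3.2,0],[0,0,0]],[[-0.73,-3.2,0],[0,0,0]],[[-0.73,-3.2,0],[0,0,0]],[[-0.73,-3.2,0],[0,0,0]],[[-0.73,-3.2,0],[0,0,0]],[[-0.73,-3.2,0],[0,0,0]],[[-0.73,-3.2,0],[0,0,0]],[[-0.73,-3.2,0],[0,0,0]],[[-0.73,-3.2,0],[0,0,0]],[[0,0,0],[0,0,5.9]],[[0,0,0],[0,0,0]],[[0,0,0],[0,0,0]],[[0,0,0],[0,0,0]]]}}

```text
time_s: 6.15
tool_pos: [0.5047, 0.0111, 0.205]
eef_rot: [-3.141, -0.0, -0.394]
ft_force: [0.3, 0.3, -0.7]
finger_gap: 0.0077
```

Run:
```python
from h import *
c,im,s,T=look("w2")
q=np.array([.5515,-.0077]); d=np.array([.5855,.0735])
p=near(c,d,.1,.097,.125); print("bar",len(p),*rect(p),np.percentile(p[:,2],[5,50,95]))
p=near(c,q,.05,.029,.046); print("mouth",len(p),*rect(p),np.percentile(p[:,2],[5,50,95]))
p=near(c,q,.03,.005,.025); print("floor",len(p),*rect(p),np.percentile(p[:,2],[5,50,95]))
t=T.inv().apply(c.reshape(-1,3)-s["tool_pos"]); t=t[(abs(t[:,1])<.012)&(abs(t[:,0])<.04)&(t[:,2]>-.04)&(t[:,2]<.06)]
print("tag in tool",len(t),t.min(0),t.max(0)); 
e=t[t[:,2]<np.percentile(t[:,2],3)+.004]; print(*rect(e),e.mean(0))
```

```text
t 6.15 tcp [0.5047 0.0111 0.205 ] rpy deg [-179.9935   -0.0285  -22.5973] F [ 0.3266  0.2887 -0.6631] gap 0.007746850947798373
cam in tool [ 0.0667 -0.0008 -0.1696]
bar 3493 [0.5833 0.0738] [ 13.1052 137.2988] 67.06851959228516 [0.1    0.1101 0.1115]
mouth 731 [0.5552 0.0019] [41.4683 79.7036] 68.43421936035156 [0.0292 0.038  0.0395]
floor 1153 [ 0.5525 -0.0078] [57.1761 57.5804] 68.0575180053711 [0.0062 0.0115 0.0239]
tag in tool 2823 [-0.0089 -0.012  -0.04  ] [0.022  0.012  0.0388]
[ 0.0067 -0.0019] [30.1607 21.6008] 25.81688690185547 [ 0.0078 -0.0006 -0.0385]
```

View pics/w2.png

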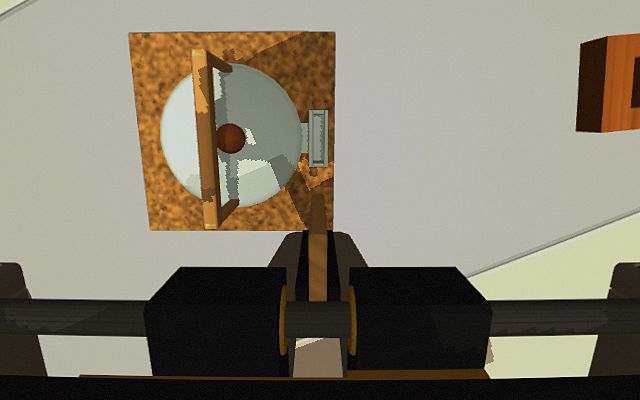

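Run:
```python
from h import *
f=np.load("pics/w2.npz");c=cloud(f)
q=np.array([.552,-.0077]);a=np.radians(-112.8);A=np.array([[np.cos(a),np.sin(a)],[-np.sin(a),np.cos(a)]])
P=c.reshape(-1,3)
l=(P[:,:2]-q)@A.T
m=(abs(l[:,0])<.02)&(abs(l[:,1])<.04)&(P[:,2]>.034)&(P[:,2]<.043)
p=P[m]; r=rect(p);print("rim",m.sum(),*r,np.percentile(p[:,2],[5,50,95]))
print("local min/max",np.percentile(l[m],[1,99],axis=0))
d=np.array([.5833,.0738]);print("bar->rim in dish axes",A@(r[0]-d))
tcp=np.array([.5047,.0111,.205]);T=R.from_euler("xyz",np.radians([-179.9935,-.0285,-22.5973]))
t=T.inv().apply(P-tcp)
for z0 in(.0,.01,.02,.03,.035): 
    k=(abs(t[:,1])<.008)&(abs(t[:,0])<.04)&(t[:,2]>z0)&(t[:,2]<z0+.005)
    if k.sum(): print(z0,k.sum(),np.percentile(t[k],[2,98],axis=0)[:,:2].ravel())
k=(t[:,2]>.03)&(t[:,2]<.06)&(abs(t[:,0])<.05)&(abs(t[:,1])<.03); print("low",k.sum(),np.percentile(t[k],[1,50,99],axis=0) if k.sum() else "")
# rack/tag check: known from w1
```

```text
rim 547 [ 0.5493 -0.0076] [18.3271 54.0019] 67.03279113769531 [0.037  0.0384 0.0397]
local min/max [[-0.0082 -0.0294]
 [ 0.0101  0.0244]]
bar->rim in dish axes [0.0883 0.0002]
0.0 40 [ 0.0096 -0.0065  0.0216  0.004 ]
0.01 29 [ 0.0208 -0.0043  0.0217  0.0028]
0.02 26 [ 0.0204 -0.0045  0.0216  0.0027]
0.03 23 [ 0.0199 -0.0045  0.0215  0.0029]
0.035 16 [ 0.021  -0.0042  0.0215  0.0027]
low 39 [[ 0.0199 -0.0045  0.0311]
 [ 0.0213 -0.0005  0.0344]
 [ 0.0215  0.003   0.0386]]
```

Emit:
{"op": "play_rows", "data": {"rows": [[[0,0,0],[0,0,0.4]],[[2,0.06,0],[0,0,0]],[[2,0,0],[0,0,0]],[[0.9,0,0],[0,0,0]],[[0,0,2],[0,0,0]],[[0,0,2],[0,0,0]],[[0,0,2],[0,0,0]],[[0,0,2],[0,0,0]],[[0,0,2],[0,0,0]],[[0,0,1],[0,0,0]],[[0,0,0.5],[0,0,0]],[[0,0,0],[0,0,0]],[[0,0,0],[0,0,0]],[[0,0,0],[0,0,0]]]}}

```text
time_s: 7.6
tool_pos: [0.5501, -0.0081, 0.0905]
eef_rot: [-3.141, -0.001, -0.403]
ft_force: [-0.7, 0.6, -0.4]
finger_gap: 0.0074
```

Run:
```python
from h import *
c,im,s,T=look("w3")
t=T.inv().apply(c.reshape(-1,3)-s["tool_pos"]); z=c.reshape(-1,3)[:,2]
for lab,a,b in(("rim",.033,.043),("tag",.048,.075)):
    k=(z>a)&(z<b)&(abs(t[:,0])<.045)&(abs(t[:,1])<.016)
    if k.sum(): print(lab,k.sum(),rect(t[k]),np.percentile(t[k],[1,50,99],axis=0))
cv2.imwrite("pics/w3c.png",cv2.resize(im[100:340,200:440,::-1],None,fx=2.5,fy=2.5,interpolation=cv2.INTER_CUBIC))
```

```text
t 7.6 tcp [ 0.5501 -0.0081  0.0905] rpy deg [-179.9681   -0.0776  -23.0704] F [-0.6883  0.5788 -0.4387] gap 0.007446421225829124
cam in tool [ 0.0667 -0.0008 -0.1696]
rim 674 (array([ 0.01  , -0.0008]), array([18.4621, 33.339 ]), 89.6656723022461) [[-0.0063 -0.0099  0.0505]
 [ 0.0146 -0.0004  0.0521]
 [ 0.0265  0.0085  0.0557]]
tag 117 (array([ 0.0208, -0.0008]), array([7.892 , 1.6827]), 87.95195770263672) [[ 0.02   -0.0046  0.0159]
 [ 0.0213 -0.001   0.0261]
 [ 0.0216  0.0032  0.0384]]
```

View pics/w3c.png

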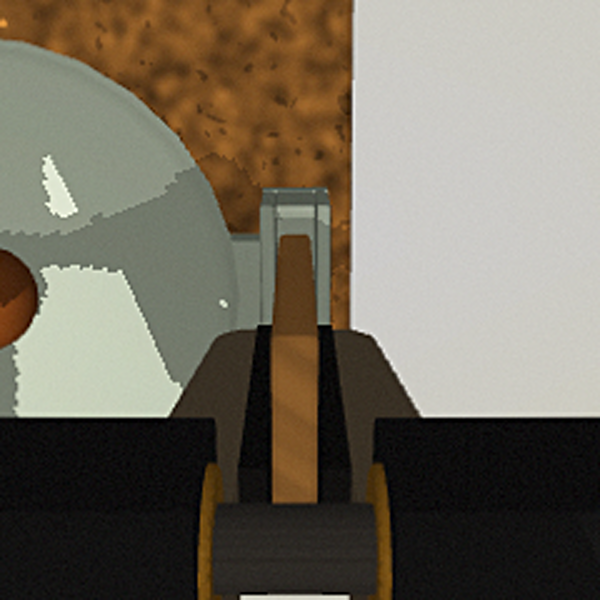

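The crop shows the tag's lower edge, about (295,240), centred between the pocket walls at x = 262 and 328. The cloud agrees: tag and rim both sit at tool y = -0.8 mm. I'll insert now.

Emit:
{"op": "play_rows", "data": {"rows": [[[-0.03,0,0.5],[0,0,0]],[[0,0,0.5],[0,0,0]],[[0,0,0.4],[0,0,0]],[[0,0,0.4],[0,0,0]],[[0,0,0.4],[0,0,0]],[[0,0,0.4],[0,0,0]],[[0,0,0.3],[0,0,0]],[[0,0,0.3],[0,0,0]],[[0,0,0.2],[0,0,0]],[[0,0,0],[0,0,0]],[[0,0,0],[0,0,0]],[[0,0,0],[0,0,0]]]}}

```text
time_s: 8.85
tool_pos: [0.5494, -0.0079, 0.0557]
eef_rot: [-3.142, -0.0, -0.403]
ft_force: [0.3, -0.8, -0.1]
finger_gap: 0.0079
```

Emit:
{"op": "play_rows", "data": {"rows": [[[0,0,0.1],[0,0,0]],[[0,0,0],[0,0,0]],[[0,0,0],[0,0,0]]]}}

```text
time_s: 9.15
tool_pos: [0.5495, -0.0079, 0.0548]
eef_rot: [-3.141, -0.0, -0.403]
ft_force: [-0.9, -0.3, 1.8]
finger_gap: 0.0077
```

Emit:
{"op": "play_rows", "data": {"rows": [[[0,0,0],[0,0,0]],[[0,0,0],[0,0,0]],[[0,0,0],[0,0,0]],[[0,0,0],[0,0,0]],[[0,0,0],[0,0,0]],[[0,0,0],[0,0,0]],[[0,0,0],[0,0,0]]], "fingers": 150}}

```text
time_s: 9.85
tool_pos: [0.5493, -0.0079, 0.0546]
eef_rot: [-3.142, -0.0, -0.403]
ft_force: [0.0, 0.2, -0.1]
finger_gap: 0.0374
```

Emit:
{"op": "play_rows", "data": {"rows": [[[0,0,-1],[0,0,0]],[[0,0,-2],[0,0,0]],[[0,0,-3],[0,0,0]],[[0,0,-3],[0,0,0]],[[0,0,-3],[0,0,0]],[[0,0,-3],[0,0,0]],[[-3,0,0],[0,0,0]],[[-3,0,0],[0,0,0]],[[0,0,0],[0,0,0]],[[0,0,0],[0,0,0]],[[0,0,0],[0,0,0]]]}}

```text
time_s: 10.95
tool_pos: [0.495, 0.0154, 0.2051]
eef_rot: [-3.141, -0.001, -0.403]
ft_force: [1.2, 0.4, 0.2]
finger_gap: 0.0382
```

Run:
```python
from h import *
c,im,s,T=look("w4")
t=T.inv().apply(c.reshape(-1,3)-s["tool_pos"]).reshape(c.shape)
d=np.array([.5833,.0738]);q=np.array([.5493,-.0076])
p=near(c,d,.1,.097,.125); b=rect(p);print("bar",*b,np.percentile(p[:,2],[5,50,95]))
p=near(c,q,.035,.08,.1); r=rect(p);print("tagtop",len(p),*r,np.percentile(p[:,2],[5,50,95]))
a=np.radians(b[2]-180);A=np.array([[np.cos(a),np.sin(a)],[-np.sin(a),np.cos(a)]]);print("tag in dish",A@(r[0]-b[0]))
h=cv2.cvtColor(im,cv2.COLOR_RGB2HSV);P=c.reshape(-1,3)
k=(np.hypot(*(P[:,:2]-d).T)<.04)&(P[:,2]<.06)&(h[...,1].ravel()>120)
print("ball",k.sum(),rect(P[k]),P[k][:,2].max())
print("need (tool cm, yaw err deg)",T.inv().apply(np.r_[b[0]-s["tool_pos"][:2],0])*100)
```

```text
t 10.95 tcp [0.495  0.0154 0.2051] rpy deg [-179.9759   -0.0689  -23.0708] F [1.2495 0.4235 0.2238] gap 0.03818087045662687
cam in tool [ 0.0667 -0.0008 -0.1696]
bar [0.5836 0.0736] [ 13.4009 138.048 ] 67.1874008178711 [0.0999 0.1101 0.1115]
tagtop 547 [ 0.5493 -0.0069] [ 7.4553 43.1136] 67.02906036376953 [0.092  0.0934 0.0946]
tag in dish [ 0.0875 -0.0004]
ball 699 (array([0.5824, 0.0724]), array([26.4417, 28.2138]), 63.77827072143555) 0.046899118348955104
need (tool cm, yaw err deg) [ 5.8667 -8.8261  0.0108]
```

View pics/w4.png

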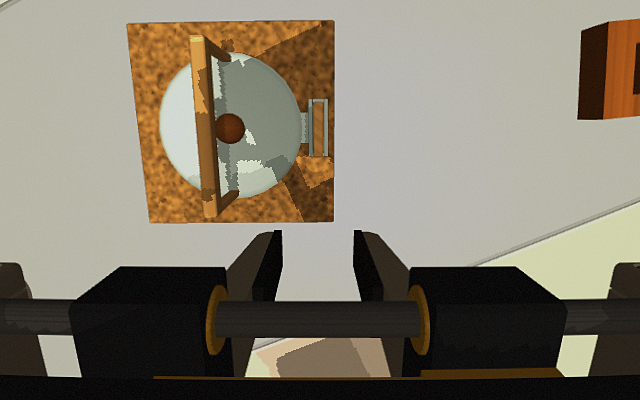

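The tag is seated: its top reads z = 0.0934, the same as in the rack, and it sits at dish (87.5, -0.4) mm. The ball is at about (230,128) in the middle, and the bar runs from (197,38) to (210,215). Next I'll go to the handle.

Emit:
{"op": "play_rows", "data": {"rows": [[[1.5,-2.2,0],[0,0,0]],[[1.5,-2.2,0],[0,0,0]],[[1.5,-2.2,0],[0,0,0]],[[1.37,-2.23,0],[0,0,-0.1]],[[0,0,0],[0,0,0]],[[0,0,2],[0,0,0]],[[0,0,2],[0,0,0]],[[0,0,2],[0,0,0]],[[0,0,2],[0,0,0]],[[0,0,1.5],[0,0,0]],[[0,0,1.5],[0,0,0]],[[0,0,1],[0,0,0]],[[0,0,0.5],[0,0,0]],[[0,0,0],[0,0,0]],[[0,0,0],[0,0,0]]]}}

```text
time_s: 12.5
tool_pos: [0.5831, 0.0739, 0.0801]
eef_rot: [-3.141, -0.001, -0.401]
ft_force: [0.3, -0.3, -0.3]
finger_gap: 0.0378
```

Emit:
{"op": "play_rows", "data": {"rows": [[[0,0,0],[0,0,0]],[[0,0,0],[0,0,0]],[[0,0,0],[0,0,0]],[[0,0,0],[0,0,0]],[[0,0,0],[0,0,0]]], "fingers": 213}}

```text
time_s: 13.0
tool_pos: [0.5827, 0.0738, 0.0797]
eef_rot: [-3.141, -0.0, -0.401]
ft_force: [0.1, -0.8, -0.4]
finger_gap: 0.0152
```

Emit:
{"op": "play_rows", "data": {"rows": [[[0,0,0],[0,0,0]],[[0,0,0],[0,0,0]],[[0,0,0],[0,0,0]],[[0,0,0],[0,0,0]],[[0,0,0],[0,0,0]],[[0,0,0],[0,0,0]],[[0,0,0],[0,0,0]],[[0,0,0],[0,0,0]]], "fingers": 255}}

```text
time_s: 13.8
tool_pos: [0.5825, 0.0737, 0.0795]
eef_rot: [3.141, 0.0, -0.401]
ft_force: [-0.9, -1.7, 1.9]
finger_gap: 0.0118
```

Emit:
{"op": "play_rows", "data": {"rows": [[[0,0,-0.1],[0,0,0]],[[0,0,-0.2],[0,0,0]],[[0,0,-0.3],[0,0,0]],[[0,0,-0.4],[0,0,0]],[[0,0,-0.5],[0,0,0]],[[0,0,-0.6],[0,0,0]],[[0,0,-0.7],[0,0,0]],[[0,0,-0.7],[0,0,0]],[[0,0,-0.7],[0,0,0]],[[0,0,-0.7],[0,0,0]],[[0,0,-0.7],[0,0,0]],[[0,0,-0.7],[0,0,0]],[[0,0,-0.7],[0,0,0]],[[0,0,-0.7],[0,0,0]],[[0,0,-0.6],[0,0,0]],[[0,0,-0.5],[0,0,0]],[[0,0,-0.4],[0,0,0]],[[0,0,-0.3],[0,0,0]],[[0,0,-0.2],[0,0,0]],[[0,0,-0.1],[0,0,0]]]}}

```text
time_s: 15.8
tool_pos: [0.5827, 0.0738, 0.1777]
eef_rot: [-3.142, -0.0, -0.401]
ft_force: [-0.1, 0.1, -4.5]
finger_gap: 0.0119
```

Emit:
{"op": "play_rows", "data": {"rows": [[[0,0,0],[0,0,0]],[[0,0,0],[0,0,0]],[[0,0,0],[0,0,0]],[[0,0,0],[0,0,0]],[[0,0,0],[0,0,0]]]}}

```text
time_s: 16.3
tool_pos: [0.5826, 0.0738, 0.1775]
eef_rot: [3.142, 0.0, -0.401]
ft_force: [0.2, 0.5, -5.0]
finger_gap: 0.0118
```

Run:
```python
from h import *
from plant import robot
s=robot.get_state();print(s["tool_pos"],s["eef_rot"],s["joints"],s["ft_force"],s["torque"])
f=robot.grab_frame("scene");cv2.imwrite("pics/s5.png",cv2.resize(f["image"][170:320,230:430,::-1],None,fx=4,fy=4))
f=robot.grab_frame("wrist");c=cloud(f);P=c.reshape(-1,3)
h=cv2.cvtColor(f["image"],cv2.COLOR_RGB2HSV)
p=near(c,np.array([.549,-.0076]),.04,.18,.205);print("tagtop",rect(p),p[:,2].mean())
d=np.array([.5833,.0738]);k=(np.hypot(*(P[:,:2]-d).T)<.04)&(P[:,2]<.155)&(P[:,2]>.115)&(h[...,1].ravel()>120);print("ball",k.sum(),rect(P[k]) if k.sum()>3 else "")
```

```text
[0.5826 0.0738 0.1775] [ 3.1415  0.0001 -0.401 ] [0.1234 0.333  1.7519 0.     1.0569 2.0952] [ 0.1636  0.4649 -4.977 ] [ 0.0636  0.019  -0.0046]
tagtop (array([ 0.5498, -0.0063]), array([ 9.2979, 43.8616]), 67.25637817382812) 0.1891593962053319
ball 322 (array([0.5867, 0.073 ]), array([28.6264, 17.1301]), 69.58751678466797)
```

View pics/s5.png

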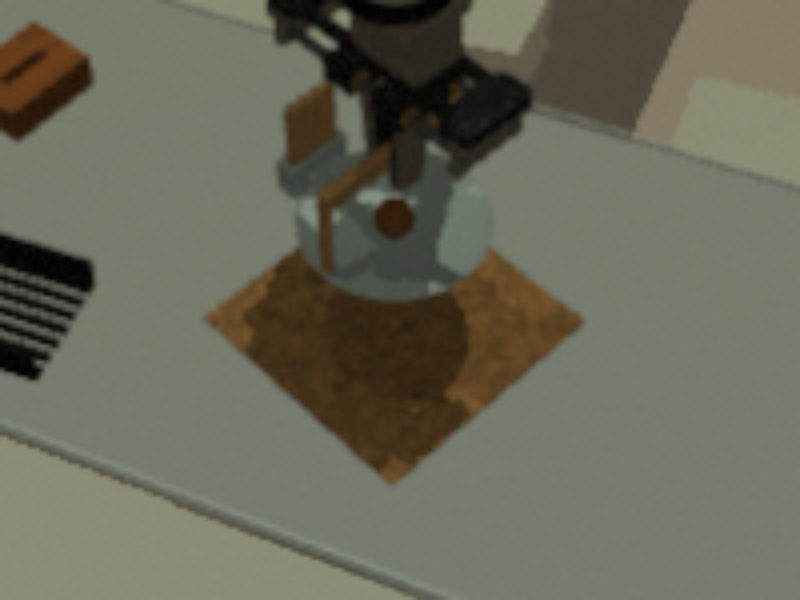

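Emit:
{"op": "play_rows", "data": {"rows": [[[0,0,0],[0,0,-1]],[[0,0,0],[0,0,-2]],[[0,0,0],[0,0,-3]],[[0,0,0],[0,0,-4]],[[0,0,0],[0,0,-4]],[[0,0,0],[0,0,-4]],[[0,0,0],[0,0,-4]],[[0,0,0],[0,0,-4]],[[0,0,0],[0,0,-4]],[[0,0,0],[0,0,-4]],[[0,0,0],[0,0,-4]],[[0,0,0],[0,0,-4]],[[0,0,0],[0,0,-4]],[[0,0,0],[0,0,-4]],[[0,0,0],[0,0,-4]],[[0,0,0],[0,0,-4]],[[0,0,0],[0,0,-4]],[[0,0,0],[0,0,-4]],[[0,0,0],[0,0,-4]],[[0,0,0],[0,0,-4]]]}}

```text
time_s: 18.4
tool_pos: [0.5826, 0.0738, 0.1776]
eef_rot: [-3.142, 0.0, 0.894]
ft_force: [0.5, -0.3, -5.0]
finger_gap: 0.0116
```

Emit:
{"op": "play_rows", "data": {"rows": [[[0,0,0],[0,0,-4]],[[0,0,0],[0,0,-4]],[[0,0,0],[0,0,-3]],[[0,0,0],[0,0,-2]],[[0,0,0],[0,0,-1.5]],[[0,0,0],[0,0,-1]],[[0,0,0],[0,0,-0.5]],[[0,0,0],[0,0,0]],[[0,0,0],[0,0,0]],[[0,0,0],[0,0,0]],[[0,0,0],[0,0,0]],[[0,0,0],[0,0,0]],[[0,0,0],[0,0,0]],[[0,0,0],[0,0,0]],[[0,0,0],[0,0,0]]]}}

```text
time_s: 19.9
tool_pos: [0.5827, 0.0738, 0.1776]
eef_rot: [-3.142, -0.0, 1.17]
ft_force: [0.7, 0.1, -5.2]
finger_gap: 0.0118
```

Run:
```python
from h import *
c,im,s,T=look("w6")
from plant import robot
f=robot.grab_frame("scene");cv2.imwrite("pics/s6.png",cv2.resize(f["image"][170:320,230:430,::-1],None,fx=4,fy=4));c2=cloud(f)
m=np.array([.583,.0737]);q=m+.088*np.array([.92,-.39])
for n,x in(("wrist",c),("scene",c2)):
    p=near(x,q,.04,.17,.205)
    if len(p)>4: print(n,"tagtop",len(p),rect(p),np.percentile(p[:,2],[50,95]))
print(robot.get_state()["joint_vel"])
```

```text
t 19.9 tcp [0.5827 0.0738 0.1776] rpy deg [-179.9992   -0.0002   67.0272] F [ 0.7206  0.1276 -5.1724] gap 0.011785652103119706
cam in tool [ 0.0672  0.0003 -0.1696]
wrist tagtop 2648 (array([0.664 , 0.0413]), array([43.5312,  9.3331]), 67.3127670288086) [0.1895 0.1921]
scene tagtop 95 (array([0.6664, 0.0396]), array([45.8837,  9.9597]), 66.33983612060547) [0.1871 0.1929]
[-0.0004 -0.0002  0.0004 -0.0002 -0.0014 -0.0003]
```

View pics/s6.png

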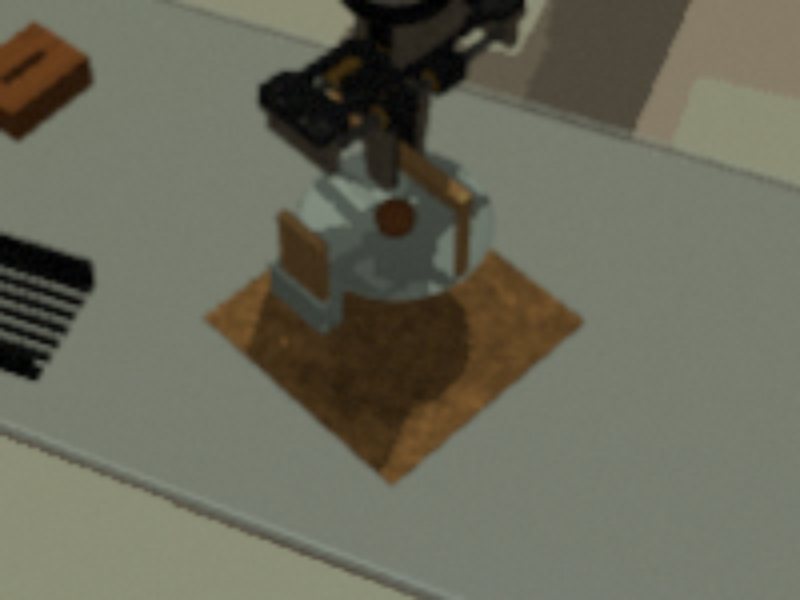

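The crop shows the dish level above the mat, the ball in the middle (395,218), and the tag seated in the pocket, which is now turned a quarter turn (305,270). Everything is at rest, so I'm handing in.

```bash
python3 -c "
from plant import robot
print(robot.job_done())"
```

```text
the job is handed in; nothing more can be done
None
```

The job is handed in at about 20 s of robot time. The tag is in the dish's pocket, and the arm is holding the dish about 98 mm above the mat, turned a quarter turn anticlockwise. The hand-in reported no verdict.

- **Tag:** after release its top read z = 0.0934, the same as in the rack. It sat at dish (87.5, -0.4) mm against the stated 88 mm. After the turn it was still seated.
- **Turn:** tool yaw went from -0.401 to 1.170 rad, which is 90.0°. The pocket now lies towards the mat's +y, and the two cameras put the tag's angle at 67.3° and 66.3°.
- **Steadiness:** tool tilt is about 0, joint speeds are below 0.002 rad/s, and the grip gap is steady at 11.8 mm. In the last picture the dish looks level, with the ball in its middle.
- **Bystanders:** I did not re-measure the tub, brush and scoop at the end. No move went near them and no unexpected forces appeared.

Two readings disagreed. Depth heights came out about 3 mm high throughout, within what I could allow for. After the lift, the wrist camera put the ball about 4 mm off the axis, but it was partly hidden and the scene view showed it central.

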